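# Move the charged battery from the charger to the photo light

## Task

The photo light for the jade pictures needs power. Press the release button of the charger so that the battery springs loose, slide the battery off, and slide it onto the battery plate on the back of the light until it is fully home and the spring catch has clicked and holds it. Do not force anything (30 N is too much for these plastic parts), and leave the other things on the table where they are.

Things in the scene. Friction and masses are not known exactly. Their poses are not given: they have to be found in the camera images.
- battery: black battery pack with grey labels, 70 (x, along the slide) x 40 (y) x 42 mm (z), about 0.24 kg, upright; origin: centre of its underside. The box (40 mm wide, grasp it across y) fills z = 10 to 42 mm; under it a slide foot as long: neck 22 mm wide (z = 4 to 10) on a flange 34 mm wide (z = 0 to 4) with a pocket for the catch in its middle. +x is the end that goes in first
- charger: grey desk charger, fixed, 142 (x) x 100 (y) x 30 mm, turned up to 20 degrees either way; origin: centre of its underside. On its top a battery plate, like the light's: rails along x, middle line at y = +14 mm, floor 30 mm above the table; the battery goes on along +x and off along -x
- light: black LED panel lying face down, fixed, 150 (x) x 166 (y) x 30 mm, turned up to 20 degrees either way; origin: centre of its underside. An aluminium yoke 24 mm high runs round it (y = +-97 mm, x to +111 mm); two small dials stand at y = +64 mm, 33 mm high. On its back an empty battery plate: rails along x, middle line at y = 0, floor 30 mm above the table; the battery goes on along +x
- light_mouth (a point): point on the light's plate floor, on the rails' middle line, at the mouth of the two steel rails. Rails 42 mm long from here to a 13 mm high wall, 8.5 mm high, 45 mm over all; 36 mm between them, 24 mm between the lips, lip underside 5 mm above the floor. Cheeks flare to 43 mm width and the lips turn up over the 14 mm before the mouth; before that lies 50 mm of open floor. Axes as the light's
- light_home (a point): point on the light's plate floor where the battery's origin must finally lie, 5.5 mm past light_mouth, at (8.5, 0, 30) mm in the light's frame; x points along the rails to the wall. Play in the rails: 1 mm each way sideways, 1 mm in height, so lay the flange flat on the floor first (origin about 57 mm before home), then slide it in. At home the battery's end is 1.5 mm before the wall
- light_wall (a point): foot of the wall that ends the light's rails. A spring block comes 10 mm out of it and pushes the battery back (5 N at first touch, 8.5 N at home). The catch gives way with about 5 N when the battery is 42 to 36 mm before home; it clicks in only when the battery is pushed 0.5 to 1.5 mm past home, almost to the rigid wall (about 12 N). Left short of that, it is pushed out 8 to 11 mm
- charger_home (a point): point on the charger's plate floor, (8.5, 14, 30) mm in its frame, where the battery's origin lies while locked, as at the start; x points to the wall. A spring block as in the light's wall pushes it towards -x: with the catch pressed it shoves it 8 to 11 mm out, where the catch can no longer hold it. Drawn to 60 mm before this point it can be lifted clear
- charger_catch_top (a point): middle of the top of the charger's release button, a ribbed grey square of 18 mm, 8 mm above the plate floor, 40 mm to the right (-y) of the rails' middle line, beside the battery's outer (-x) end. Pressed down 5 mm or more it frees the battery
- light_catch_top (a point): middle of the top of the light's button, placed like the charger's; it dips while the battery slides over the catch and comes up again with the click
- charger_catch (a joint): how far the charger's catch and button (one rigid part) are down: 0 (up, locks) to 0.006 m (stop). Spring: 1.8 N at the top, 3.6 N at the stop, 1 to 2 N more while the battery leans on it
- light_catch (a joint): the same for the light's catch: 0 while free, 0.003 to 0.005 m while the battery's foot lies over it, back to 0 when it has clicked in
- bangle_0: loose jade bangle lying between the robot and the work, 74 mm wide, 9 mm high; bystander. Origin: centre of its underside
- stamp: loose brown round stamp standing upright behind the work, 27 mm wide, 63 mm high; bystander. Origin: centre of its underside
- loupe: loose small folded loupe, 24 x 36 x 16 mm, lying between the robot and the work; bystander. Origin: centre of its underside
- ink_tin: loose round red tin, 60 mm wide, 20 mm high, behind the work; bystander. Origin: centre of its underside
Things that resemble listed ones, but are neither listed nor needed, are in the scene too. Of the things shaped like the battery, the black one is meant.

How it is judged:
By the outcome, as a careful person would: the job done as asked, in the order asked, and still so for the second after the job is handed in, with the robot touching nothing.
It also fails if it takes over 51 s, if anything falls off the work surface, if the arm or the gripper's body presses on something with over 40 N, if the wrist force passes 120 N, or if a joint passes its speed limit or range.

## Robot

A 7-joint arm with a two-finger parallel gripper is mounted at the origin on a cart in front of the work surface, level with it; the furniture and walls round the work are solid. World frame = base frame: x ahead of the robot, y to its left, z up, the work surface at z = 0. Lengths are in mm, angles in rad, forces in N, time in s.
With the tool pointing down it reaches from about 425 to 1025 mm from the base axis. Payload 3.6 kg.
Tool frame: the origin (TCP) lies midway between the tips of the shut fingers; the grasp point (between the pads) lies 19 mm behind it; z points along the fingers, y is the line along which they close (so a half turn about z gives the same grasp; the last joint's range is limited). The gripper opens to 85 mm and grips with 20 to 120 N. Pads are 22 mm wide; open, the fingers measure 114 mm over their backs; the gripper's body (76 mm by 85 mm) begins 54 mm behind the grasp point. The pads swing forward as they close: fully open they stand 13 mm farther back than shut.
Start: joints at [-1.339, 0.591, 0.048, 1.609, -0.033, 0.943, -0.034], TCP at [232.044, 686.866, 207.402] pointing down, gripper open.
Joint ranges: [-2.69, 2.69], [-0.47, 2.24], [-1.27, 1.36], [0.19, 2.51], [-1.53, 4.68], [0.08, 2.07], [-3.09, 3.09]. Speed limits (rad/s): [2.57, 2.57, 3.14, 3.14, 3.14, 3.14, 3.14].

## Interface

Orientations are given as a rotation vector (axis times angle).
In Python, from station import sensors, snapshot, ctrl gives the robot as it stands.
- The arm moves only by the shell command python3 -m jog 'ROWS' [OPENING] [FORCE]. ROWS is JSON, a list that holds one entry, the list of rows, each a list of 6 numbers: the shift along the world's x, y, z in cm, then the turn, a rotation vector about the world's x, y, z in degrees. A call has exactly 10 rows; each row shifts and turns the commanded pose from where the row before left it; what a row does not reach is not made up. A row lasts 1/12 s, in which the tool goes at most 41.7 mm and 7.16 degrees, less where a joint would pass 70% of its speed; a pose out of reach is approached as far as the arm can. A call with a gripper value outside its range is refused whole. OPENING is the finger opening in cm, from 0 to 8.54, set as the call begins (- or left out, the last holds). The fingers move at their own pace and stop on an object; FORCE is the grip in N (left out, the last holds). Time passes only in rows, so rows that do not move let the fingers close, or fill a call up. It gives the time, the measured TCP pose, the force, the opening and the grip force at its end, in the units of the state.
- sensors.sense(): the state, without advancing time (a new reading comes with each control period).
- snapshot(name): name is "scene" or "side" or "wrist"; returns a dict with "img" (420x560x3 uint8, blue, green, red), "mtx" (3x3 intrinsics, pixels), "extrinsics" (4x4, takes a point from camera to world coordinates). Camera axes: x right, y up, looking along -z (the intrinsics and any distortion apply to the point x, -y, -z); pixel columns grow to the right and rows downward; lengths in mm; the calibration is good to about 2 mm. A picture is of the moment at which its call begins. There is no depth.
- ctrl.hand_in(): hands the job in; it is judged then, once.
The state is a dict: "time": time; "joint_positions": joint angles; "joint_velocities": joint speeds; "joint_efforts": joint torques, N m; "tool_pos": TCP position; "tcp_rot": TCP orientation; "force": force on the tool from outside, world axes, zero at the start; "torque": the same for the moment, N m; "width": opening from 0.0 (shut) to 1.0 (fully open); "gripper_force": force on a finger pad.
Only numpy, scipy, OpenCV 4.12 (cv2) and the standard library are available. Lean on these libraries where they do the work, as an engineer would, in place of code of your own. Each camera call takes 0.05 s, during which the arm holds its last target. There are 200 camera calls.

## Working session

There is one attempt and no reset: what is moved stays moved. The work goes in short steps, Python scripts to look and compute and a shell command to move; the robot and the scene stay as the last step left them, time stands still between calls to the robot, and variables do not carry over. Pictures are saved under pics/ and viewed, at most 10 in all, crops included, and the job is handed in when it is done.

```bash
ls; mkdir -p pics; python3 - <<'E'
from station import sensors,snapshot
import cv2,numpy as np
for n in("scene","side","wrist"):
    s=snapshot(n);cv2.imwrite(f"pics/{n}0.png",s["img"]);np.savez(f"pics/{n}0.npz",**s)
    print(n,np.round(s["mtx"],1).tolist(),np.round(s["extrinsics"],3).tolist(),[k for k in s])
s=sensors.sense();print(s["time"],s["tool_pos"],s["tcp_rot"],s["force"],s["width"])
E
```

```text
pics
scene [[512.4, 0.0, 275.6], [0.0, 512.4, 196.4], [0.0, 0.0, 1.0]] [[0.834, 0.381, -0.399, 100.851], [-0.552, 0.577, -0.602, -615.563], [0.001, 0.723, 0.691, 861.168], [0.0, 0.0, 0.0, 1.0]] ['img', 'mtx', 'extrinsics']
side [[442.2, 0.0, 284.6], [0.0, 442.2, 212.7], [0.0, 0.0, 1.0]] [[-1.0, 0.019, -0.011, 533.236], [-0.019, -0.563, 0.826, 796.619], [0.01, 0.826, 0.563, 547.513], [0.0, 0.0, 0.0, 1.0]] ['img', 'mtx', 'extrinsics']
wrist [[304.4, 0.0, 277.3], [0.0, 304.4, 209.2], [0.0, 0.0, 1.0]] [[0.321, -0.915, -0.244, 170.606], [0.947, 0.309, 0.086, 707.503], [-0.003, -0.259, 0.966, 372.74], [0.0, 0.0, 0.0, 1.0]] ['img', 'mtx', 'extrinsics']
0.15 [231.83264604 686.21232731 206.48804905] [-5.09320222e-01 -3.09988131e+00  2.78794296e-03] [ 0.36509585 -0.98408303  0.03676123] 1.0021175261421111
```

View pics/scene0.png

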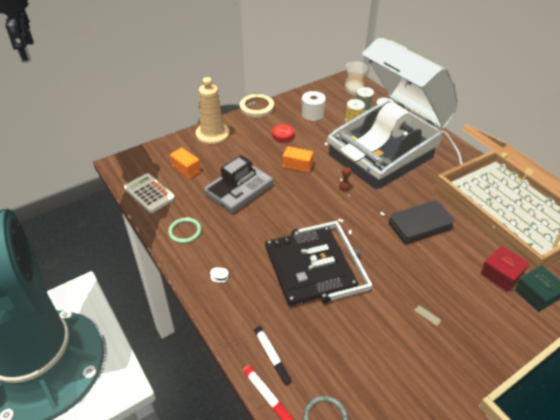

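View pics/side0.png

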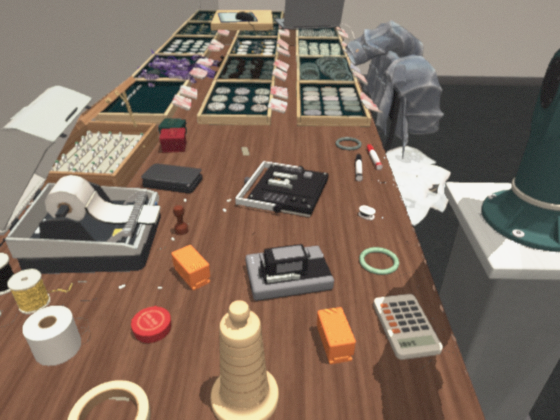

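```bash
cat > h.py <<'E'
import numpy as np,cv2
from station import sensors,snapshot
def load(n): return dict(np.load(f"pics/{n}.npz"))
def take(cam,name):
    s=snapshot(cam);np.savez(f"pics/{name}.npz",**s);return s
def ray(s,u,v):
    k=s["mtx"];E=s["extrinsics"]
    d=E[:3,:3]@np.array([(u-k[0,2])/k[0,0],-(v-k[1,2])/k[1,1],-1.]);return E[:3,3],d
def onz(s,u,v,z):
    o,d=ray(s,u,v);return o+d*(z-o[2])/d[2]
def tri(*a):
    A=np.zeros((3,3));b=np.zeros(3);L=[]
    for s,u,v in a:
        o,d=ray(s,u,v);d=d/np.linalg.norm(d);P=np.eye(3)-np.outer(d,d);A+=P;b+=P@o;L.append((o,P))
    x=np.linalg.solve(A,b);return x,[round(float(np.linalg.norm(P@(x-o))),1) for o,P in L]
def proj(s,p):
    E=s["extrinsics"];c=E[:3,:3].T@(np.asarray(p,float)-E[:3,3]);k=s["mtx"]
    return k[0,2]+k[0,0]*c[0]/-c[2],k[1,2]+k[1,1]*c[1]/c[2]
def crop(s,u0,v0,w,h,W,H): return cv2.resize(s["img"][v0:v0+h,u0:u0+w],(W,H),interpolation=cv2.INTER_CUBIC)
E
python3 - <<'E'
from h import *
a=load("scene0");b=load("side0")
im=np.vstack([np.hstack([crop(a,196,145,80,70,400,300) if 0 else crop(a,196,145,80,60,400,300),crop(a,260,215,120,90,400,300)]),np.hstack([crop(b,235,232,108,81,400,300),crop(b,228,155,108,81,400,300)])])
cv2.imwrite("pics/comp1.png",im)
print(onz(a,238,185,30),onz(b,288,265,30),onz(a,315,265,30),onz(b,285,188,30))
E
```

```text
[527.24327211 191.25643777  30.        ] [533.68328881 201.93358389  30.        ] [ 535.79397922 -106.54686091   30.        ] [543.88386289 -61.36007008  30.        ]
```

View pics/comp1.png

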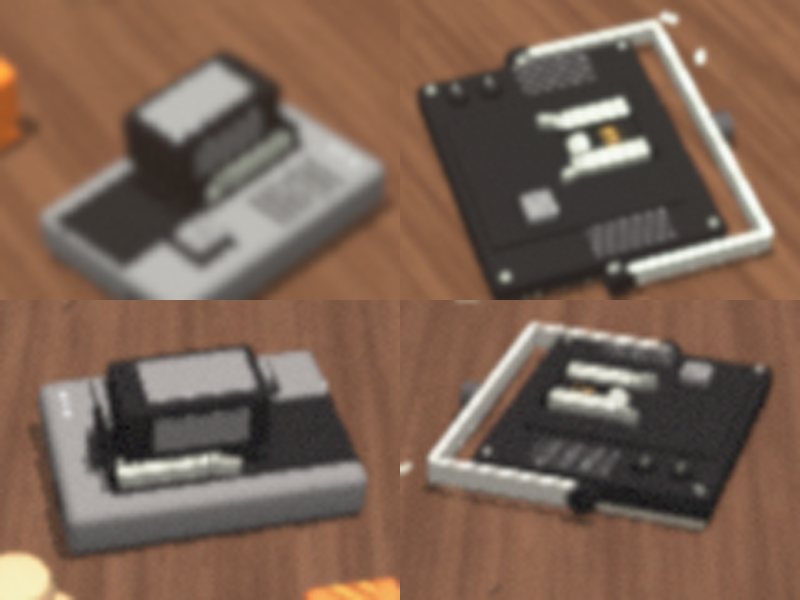

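```bash
python3 - <<'E'
from h import *
a=load("scene0");b=load("side0")
print(onz(a,212,135,0),onz(b,244,400,0),tri((a,207,80),(b,239,308)))
E
python3 -m jog '[[[1.8,-3.5,0,0,0,1.9],[1.8,-3.5,0,0,0,1.9],[1.8,-3.5,0,0,0,1.9],[1.8,-3.5,0,0,0,1.9],[1.8,-3.5,0,0,0,1.9],[1.8,-3.5,0,0,0,1.9],[1.8,-3.5,0,0,0,1.9],[1.8,-3.5,0,0,0,1.9],[1.8,-3.5,0,0,0,1.8],[1.8,-3.5,0,0,0,1.8]]]'
python3 -m jog '[[[1.6,-3,0,0,0,0],[1.6,-3,0,0,0,0],[1.6,-3,0,0,0,0],[1.6,-3,0,0,0,0],[1.6,-3,0,0,0,0],[0,0,0,0,0,0],[0,0,0,0,0,0],[0,0,0,0,0,0],[0,0,0,0,0,0],[0,0,0,0,0,0]]]'
python3 - <<'E'
from h import *
s=take("wrist","w1");cv2.imwrite("pics/w1.png",s["img"]);print(sensors.sense()["tool_pos"],sensors.sense()["tcp_rot"],sensors.sense()["force"])
E
```

```text
[ 5.86726682e+02  4.37755288e+02 -1.13686838e-13] [589.70382071 445.82461191   0.        ] (array([589.37120983, 440.19437012, 171.29531941]), [0.7, 0.7])
time: 0.98
tool_pos: [412.5, 334.9, 207.3]
tcp_rot: [0.006, -3.141, 0.0]
force: [0.6, 0.3, -0.5]
width: 1.0
gripper_force: 0.0
time: 1.82
tool_pos: [491.2, 188.6, 207.3]
tcp_rot: [0.009, -3.141, -0.001]
force: [-0.3, -0.9, 0.2]
width: 1.0
gripper_force: 0.0
[491.29938949 188.41681361 207.33490286] [ 8.40588023e-03 -3.14119392e+00 -6.46607376e-04] [ 0.00414986  0.07107153 -0.10539195]
```

View pics/w1.png

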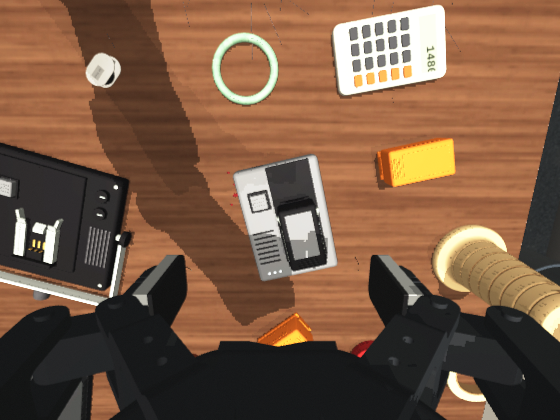

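```bash
python3 - <<'E'
from h import *
s=load("w1")
cv2.imwrite("pics/w1c.png",crop(s,220,145,133,150,532*1,600))
for n,(u,v,z) in dict(A=(234,172,30),B=(314,155,30),C=(262,279,30),D=(337,268,30),btn=(259,202,38),bat=(304,238,72)).items(): print(n,onz(s,u,v,z).round(1))
E
```

```text
A [475.1 139.5  30. ]
B [455.6 229.4  30. ]
C [608.5 170.1  30. ]
D [593.1 262.6  30. ]
btn [507.9 167.9  38. ]
bat [538.5 216.9  72. ]
```

View pics/w1c.png

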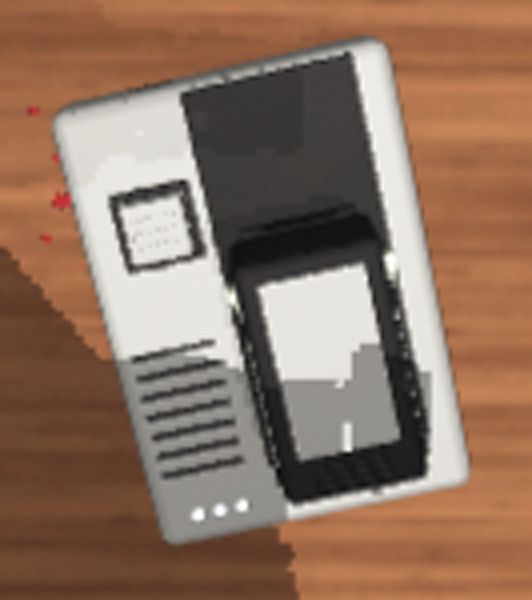

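```bash
python3 -m jog '[[[0,-3.8,0,0,0,0],[0,-3.8,0,0,0,0],[0,-3.8,0,0,0,0],[0,-3.8,0,0,0,0],[0,-3.8,0,0,0,0],[0,-3.8,0,0,0,0],[0,-3.8,0,0,0,0],[0,0,0,0,0,0],[0,0,0,0,0,0],[0,0,0,0,0,0]]]' 0
python3 - <<'E'
from h import *
a=load("scene0");b=load("side0");w=load("w1")
print("btn",tri((a,237,192),(w,259.5,201.5)))
print("label",tri((a,234.8,165),(w,302.7,235.5)),tri((a,234.8,165),(w,302.7,235.5),(b,287.7,252.4)))
s=take("wrist","w2");cv2.imwrite("pics/w2.png",s["img"][0:330])
E
```

```text
time: 2.7
tool_pos: [492.1, -77.9, 207.4]
tcp_rot: [0.006, -3.142, -0.001]
force: [-0.2, 0.2, 0.1]
width: -0.003
gripper_force: 0.0
btn (array([509.65367002, 167.89272085,  33.69304951]), [1.3, 1.3])
label (array([535.37395695, 215.50645878,  72.06205587]), [0.3, 0.3]) (array([535.33271229, 216.06171131,  71.07673723]), [0.3, 0.8, 0.9])
```

View pics/w2.png

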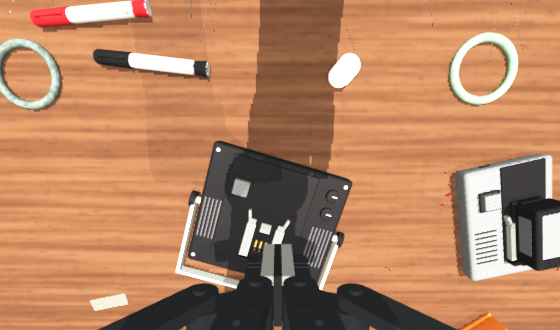

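```bash
python3 - <<'E'
from h import *
s=load("w2")
cv2.imwrite("pics/w2c.png",crop(s,170,135,200,150,800,600))
E
```

```text
(no output)
```

View pics/w2c.png

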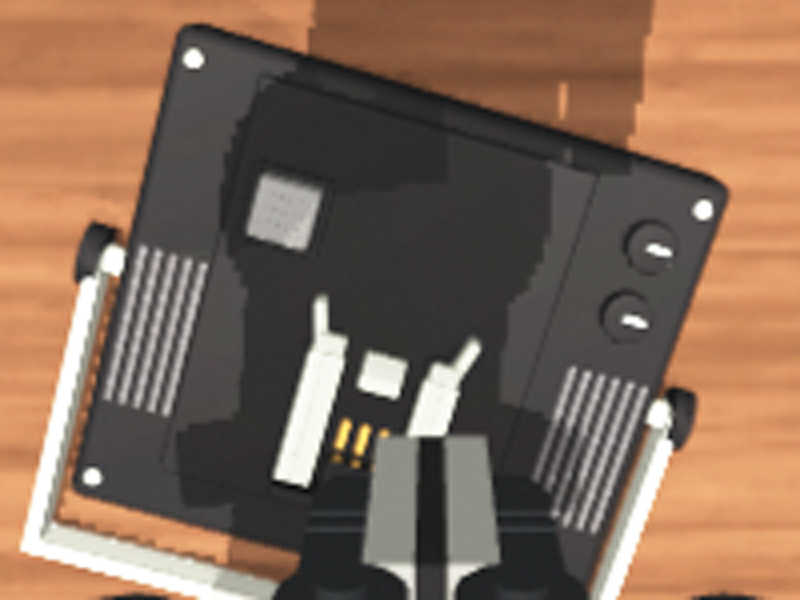

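```bash
python3 - <<'E'
from h import *
w1=load("w1");s=load("w2")
P=lambda u,v,z:onz(s,170+u/4,135+v/4,z)[:2]
A,B,C=P(193,59,30),P(704,210,30),P(92,477,30)
an=lambda d:np.degrees(np.arctan2(d[1],d[0]))
print("screws",A,B,C,"yaws",an(C-A),an(B-A)-90, np.linalg.norm(C-A),np.linalg.norm(B-A))
c=(B+C)/2;y=np.radians((an(C-A)+an(B-A)-90)/2);R=np.array([[np.cos(y),-np.sin(y)],[np.sin(y),np.cos(y)]])
print("centre",c,"yaw",np.degrees(y))
for n,q in dict(btn=P(285,212,38),catch=P(383,375,33),Lm=P(332,335,38.5),Rm=P(443,366,38.5),Lend=P(293,485,38.5)).items(): print(n,q.round(1),((q-c)@R).round(1))
print("home",c+R@[8.5,0],"before57",c+R@[8.5-57,0])
# second-view height checks of the light: screws & button in the scene view (crop scale 400/120)
a=load("scene0");S=lambda u,v:(260+(u-400)/(400/120),215+v/(400/120))
for n,u,v,p in (("A",505,277,(193,59)),("B",430,90,(704,210)),("C",712,222,(92,477)),("btn",540,205,(285,212))):
    print(n,tri((a,*S(u,v)),(s,170+p[0]/4,135+p[1]/4)))
# charger yaw
Q=lambda u,v,z:onz(w1,220+u/4,145+v/4,z)[:2]
print("charger yaw: label",an(Q(298,463,72)-Q(257,287,72)),an(Q(400,437,72)-Q(368,262,72)),"plate",an(Q(380,225,30)-Q(353,57,30)),"label w",an(Q(368,262,72)-Q(257,287,72))-90,"back",an(Q(353,55,30)-Q(182,95,30))-90)
print("btn",Q(158,226,38),"label",Q(331,362,72))
E
```

```text
screws [ 451.26438411 -143.5651309 ] [493.44584754   0.97835841] [ 576.51296658 -180.21171623] yaws -16.308991325771753 -16.26858674669664 130.4997303769806 150.57256110837506
centre [534.97940706 -89.61667891] yaw -16.2887890362342
btn [ 492.8 -118.3] [-32.4 -39.3]
catch [542.5 -91.3] [7.7 0.5]
Lm [ 528.6 -105.7] [ -1.6 -17.2]
Rm [537.9 -73.7] [-1.7 16.1]
Lend [ 575.2 -118.1] [ 46.6 -16.1]
home [543.13821868 -92.00074956] before57 [488.42618779 -76.01345225]
A (array([ 451.26825186, -144.33248211,   25.11471396]), [0.4, 0.4])
B (array([494.23695997,   2.65117601,  23.68483857]), [0.5, 0.5])
C (array([ 577.49036369, -181.09528487,   26.59354465]), [0.5, 0.5])
btn (array([ 493.65253542, -118.70844347,   35.02183789]), [0.3, 0.3])
charger yaw: label 13.200404679679766 11.911115542464756 plate 10.942541091482408 label w 13.503163535781312 back 13.407769080795347
btn [507.36268602 168.46475953] label [535.68213792 215.52258023]
```

```bash
python3 -m jog '[[[0.2,3.5,0,0,0,2],[0.2,3.5,0,0,0,2],[0.2,3.5,0,0,0,2],[0.2,3.5,0,0,0,2],[0.2,3.5,0,0,0,2],[0.3,3.5,0,0,0,2],[0.3,3.5,0,0,0,1],[0,0,-4,0,0,0],[0,0,-4,0,0,0],[0,0,-4,0,0,0]]]' 0
python3 -m jog '[[[0,0,-2,0,0,0],[0,0,-1.5,0,0,0],[0,0,-0.8,0,0,0],[0,0,-0.2,0,0,0],[0,0,-0.2,0,0,0],[0,0,0,0,0,0],[0,0,0,0,0,0],[0,0,0,0,0,0],[0,0,0,0,0,0],[0,0,0,0,0,0]]]' 0
```

```text
time: 3.58
tool_pos: [507.9, 170.4, 86.9]
tcp_rot: [-0.37, 3.117, 0.004]
force: [0.9, 0.8, -0.3]
width: -0.0
gripper_force: 0.0
time: 4.42
tool_pos: [508.4, 165.9, 41.0]
tcp_rot: [-0.359, 3.12, 0.0]
force: [-0.5, 0.5, 0.6]
width: -0.001
gripper_force: 0.0
```

```bash
python3 -m jog '[[[0,0,-0.2,0,0,0],[0,0,-0.2,0,0,0],[0,0,-0.2,0,0,0],[0,0,-0.15,0,0,0],[0,0,0,0,0,0],[0,0,0,0,0,0],[0,0,0,0,0,0],[0,0,0,0,0,0],[0,0,0,0,0,0],[0,0,0,0,0,0]]]' 0
python3 - <<'E'
from h import *
s=take("scene","s2")
E
```

```text
time: 5.25
tool_pos: [508.1, 165.9, 33.0]
tcp_rot: [-0.359, 3.121, 0.0]
force: [-0.4, -0.1, -0.9]
width: -0.003
gripper_force: 0.0
```

```bash
python3 -m jog '[[[0,0,-0.1,0,0,0],[0,0,-0.1,0,0,0],[0,0,0,0,0,0],[0,0,0,0,0,0],[0,0,0,0,0,0],[0,0,0,0,0,0],[0,0,0,0,0,0],[0,0,0,0,0,0],[0,0,0,0,0,0],[0,0,0,0,0,0]]]' 0
python3 - <<'E'
from h import *
s=take("scene","s3");b=take("side","b3");w=take("wrist","w3")
print(sensors.sense()["force"],sensors.sense()["joint_efforts"])
cv2.imwrite("pics/p3.png",np.vstack([np.hstack([crop(s,196,135,80,60,400,300),crop(b,235,232,108,81,400,300)]),np.hstack([crop(w,200,180,160,120,400,300),crop(w,120,100,320,240,400,300)])]))
E
```

```text
time: 6.13
tool_pos: [508.0, 165.9, 30.9]
tcp_rot: [-0.359, 3.121, 0.0]
force: [0.8, -1.2, -0.6]
width: -0.003
gripper_force: 0.0
[-0.51731243 -0.12621617 -0.11280307] [ 1.81133659e-03 -4.58662319e+01  7.90121611e-01 -8.69731754e+00
  4.08116830e-03  7.12106630e-04  6.57393372e-06]
```

View pics/p3.png

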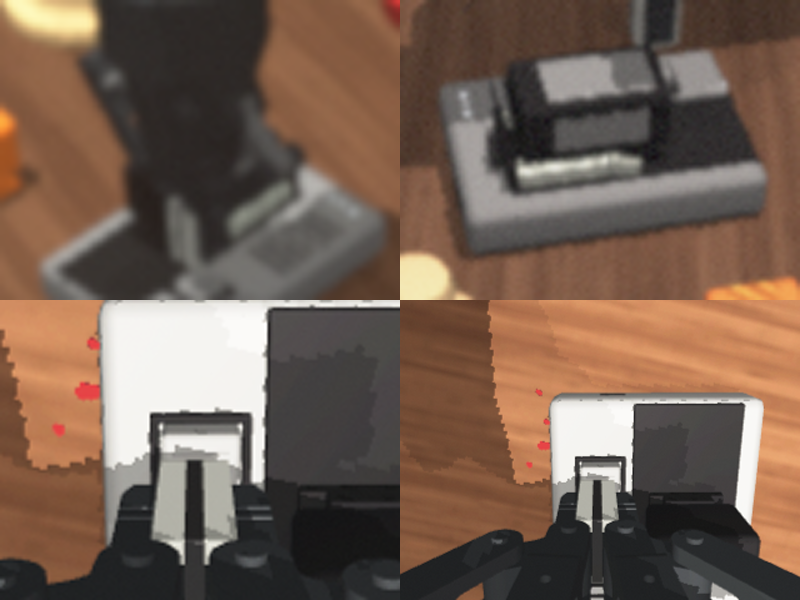

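```bash
python3 -m jog '[[[0,0,-0.1,0,0,0],[0,0,-0.1,0,0,0],[0,0,0,0,0,0],[0,0,0,0,0,0],[0,0,0,0,0,0],[0,0,0,0,0,0],[0,0,0,0,0,0],[0,0,0,0,0,0],[0,0,0,0,0,0],[0,0,0,0,0,0]]]' 0
python3 - <<'E'
from h import *
w=take("wrist","w4");w=load("w4")
print(sensors.sense()["force"])
E
```

```text
time: 7.12
tool_pos: [508.1, 165.8, 28.9]
tcp_rot: [-0.359, 3.121, -0.0]
force: [0.3, -0.1, 0.7]
width: 0.0
gripper_force: 0.0
[-0.58184492 -0.04704297  1.32839414]
```

```bash
for i in 1; do python3 -m jog '[[[0,0,-0.1,0,0,0],[0,0,-0.1,0,0,0],[0,0,0,0,0,0],[0,0,0,0,0,0],[0,0,0,0,0,0],[0,0,0,0,0,0],[0,0,0,0,0,0],[0,0,0,0,0,0],[0,0,0,0,0,0],[0,0,0,0,0,0]]]' 0; done
python3 - <<'E'
from h import *
print(sensors.sense()["force"],sensors.sense()["torque"])
w=take("wrist","w5");print(sensors.sense()["force"])
E
```

```text
time: 8.0
tool_pos: [508.0, 165.9, 26.9]
tcp_rot: [-0.359, 3.121, 0.0]
force: [0.3, -0.3, 0.2]
width: 0.002
gripper_force: 0.0
[ 0.34319781 -0.25560221  0.17327006] [-0.00469561 -0.0239873   0.01320191]
[ 1.0346121  -0.32229516 -0.55468788]
```

```bash
python3 - <<'E'
from h import *
w3=load("w3");w5=load("w5")
for p in ([508,165.9,30.9],[508,165.9,45],[497,165.9,30.9],[507.4,168.5,38],[507.4,168.5,30]): print(p,np.round(proj(w3,p),1))
a=load("w1")
print("w3: tip front edge ~ (278,244)", "E",w3["extrinsics"][:3,3])
# same spot, w3 vs w5 button frame; two-view height of button frame corners: template match
im=lambda s:cv2.cvtColor(s["img"],cv2.COLOR_BGR2GRAY)
cv2.imwrite("pics/p5.png",np.hstack([crop(w3,230,190,80,110,400,550),crop(w5,230,190,80,110,400,550)]))
E
```

```text
[508, 165.9, 30.9] [277.6 242.5]
[508, 165.9, 45] [277.6 252.1]
[497, 165.9, 30.9] [281.9 225. ]
[507.4, 168.5, 38] [282.4 247.2]
[507.4, 168.5, 30] [282.1 242. ]
w3: tip front edge ~ (278,244) E [445.05040645 151.18379537 197.31333693]
```

View pics/p5.png

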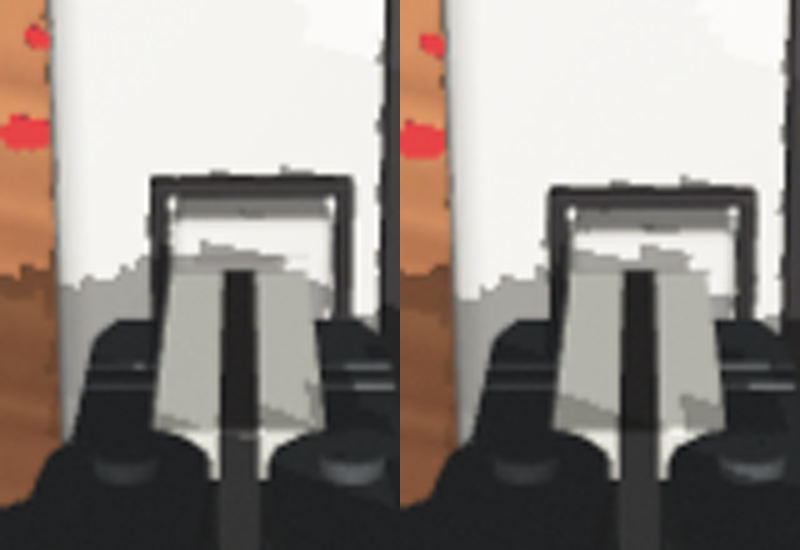

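```bash
python3 - <<'E'
from h import *
s=take("scene","s5");b=take("side","b5");w3=load("w3");s3=load("s3")
print(tri((s3,233,185),(w3,278,244)))
for p in ([508,165.9,26.9],[497,166,26.9],[507.4,168.5,38]): print(np.round(proj(s,p),1),np.round(proj(b,p),1))
cv2.imwrite("pics/p6.png",np.hstack([crop(s,210,150,60,80,400,533),crop(b,240,210,66,88,400,533)]))
E
```

```text
(array([497.60881211, 163.05319238,  65.17979408]), [1.8, 1.8])
[236.5 195.1] [302.2 253.6]
[232.4 196.8] [308.2 253.8]
[235.5 191.1] [302.7 249.8]
```

View pics/p6.png

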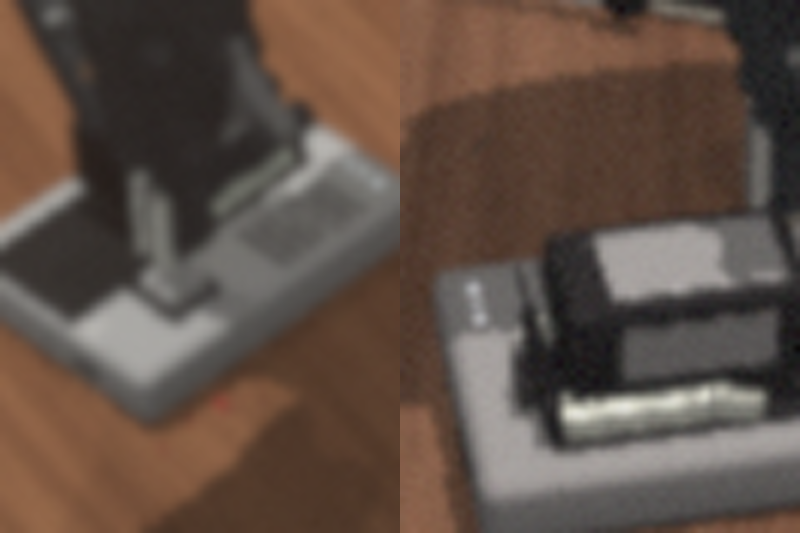

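```bash
python3 -m jog '[[[0,0,-0.1,0,0,0],[0,0,-0.1,0,0,0],[0,0,-0.1,0,0,0],[0,0,0,0,0,0],[0,0,0,0,0,0],[0,0,0,0,0,0],[0,0,0,0,0,0],[0,0,0,0,0,0],[0,0,0,0,0,0],[0,0,0,0,0,0]]]' 0
python3 - <<'E'
from h import *
f=[]
for i in range(5): snapshot("side"); f.append(sensors.sense()["force"])
print(np.mean(f,0))
E
```

```text
time: 8.98
tool_pos: [508.1, 165.9, 23.9]
tcp_rot: [-0.359, 3.121, 0.0]
force: [0.5, -0.2, -0.5]
width: -0.003
gripper_force: 0.0
[0.05362201 0.262697   0.10106048]
```

```bash
python3 -m jog '[[[0,0,-0.1,0,0,0],[0,0,-0.1,0,0,0],[0,0,-0.1,0,0,0],[0,0,-0.1,0,0,0],[0,0,0,0,0,0],[0,0,0,0,0,0],[0,0,0,0,0,0],[0,0,0,0,0,0],[0,0,0,0,0,0],[0,0,0,0,0,0]]]' 0
python3 - <<'E'
from h import *
f=[]
for i in range(2): s=take("side","b7"); f.append(sensors.sense()["force"])
s=take("scene","s7");w=take("wrist","w7");f.append(sensors.sense()["force"])
print(np.mean(f,0))
w3=load("w3");w5=load("w5");w0=load("w2")
def g(s,u): return s["img"][218:256:2,u,:].mean(1).astype(int).tolist()
for u in (270,286):
  print(u); [print(g(x,u)) for x in (w0,w3,w5,w)]
E
```

```text
time: 10.07
tool_pos: [508.1, 165.9, 19.9]
tcp_rot: [-0.359, 3.121, 0.0]
force: [-0.0, -0.6, -1.0]
width: -0.004
gripper_force: 0.0
[-0.09384725 -0.28895805 -0.08612164]
270
[50, 51, 49, 79, 223, 216, 169, 57, 49, 48, 48, 47, 39, 118, 140, 142, 140, 140, 141]
[243, 243, 243, 229, 53, 59, 112, 120, 219, 241, 161, 156, 145, 156, 173, 173, 173, 174, 174]
[243, 243, 243, 243, 233, 45, 61, 95, 118, 193, 238, 233, 162, 159, 175, 175, 176, 176, 176]
[244, 244, 244, 244, 244, 244, 225, 42, 64, 85, 120, 157, 149, 162, 178, 178, 178, 178, 178]
286
[50, 81, 183, 245, 239, 91, 49, 49, 48, 48, 47, 47, 47, 120, 142, 140, 140, 141, 140]
[242, 242, 233, 141, 53, 60, 116, 122, 221, 240, 241, 231, 165, 160, 175, 174, 174, 174, 174]
[243, 243, 243, 234, 146, 46, 59, 116, 119, 196, 238, 181, 158, 158, 176, 175, 175, 175, 175]
[244, 244, 244, 244, 243, 235, 149, 43, 62, 88, 121, 132, 151, 161, 179, 178, 178, 178, 178]
```

```bash
python3 - <<'E'
from h import *
w=load("w7")
for z in (30,38,45,50,55): print(z,onz(w,278,244,z).round(1), onz(w,278,227,z).round(1))
# is the button's far frame visible / charger frame line height from w1..w7: front frame edge tri
print(tri((load("w1"),257,190.5),(w,277,232)))
for p in ([497,163.5,50],[497,163.5,38],[519,168,38]): print(np.round(proj(w,p),1))
E
python3 -m jog '[[[0,0,-0.1,0,0,0],[0,0,-0.1,0,0,0],[0,0,-0.1,0,0,0],[0,0,-0.1,0,0,0],[0,0,0,0,0,0],[0,0,0,0,0,0],[0,0,0,0,0,0],[0,0,0,0,0,0],[0,0,0,0,0,0],[0,0,0,0,0,0]]]' 0
python3 - <<'E'
from h import *
f=[]
w=take("wrist","w8");f.append(sensors.sense()["force"]);take("side","b8");f.append(sensors.sense()["force"])
print(np.mean(f,0))
for u in (270,286): print(w["img"][218:256:2,u,:].mean(1).astype(int).tolist())
E
```

```text
30 [505.  165.4  30. ] [495.4 163.2  30. ]
38 [501.9 164.7  38. ] [492.9 162.6  38. ]
45 [499.2 164.1  45. ] [490.6 162.   45. ]
50 [497.3 163.6  50. ] [489.  161.7  50. ]
55 [495.4 163.1  55. ] [487.4 161.3  55. ]
(array([497.4172908 , 164.26843084,  29.55142454]), [1.4, 1.4])
[277.9 243.4]
[277.9 234.8]
[276.8 274.4]
time: 11.1
tool_pos: [508.1, 165.9, 16.0]
tcp_rot: [-0.359, 3.121, 0.0]
force: [-0.1, 0.5, -0.1]
width: 0.001
gripper_force: 0.0
[0.03359142 0.202993   0.15514632]
[246, 245, 245, 245, 245, 245, 245, 239, 35, 68, 84, 97, 133, 174, 181, 180, 180, 180, 180]
[245, 245, 245, 245, 245, 245, 245, 167, 36, 67, 79, 122, 133, 158, 180, 180, 180, 180, 180]
```

```bash
python3 -m jog '[[[0,0,-0.1,0,0,0],[0,0,-0.1,0,0,0],[0,0,-0.1,0,0,0],[0,0,-0.1,0,0,0],[0,0,-0.1,0,0,0],[0,0,0,0,0,0],[0,0,0,0,0,0],[0,0,0,0,0,0],[0,0,0,0,0,0],[0,0,0,0,0,0]]]' 0
python3 - <<'E'
from h import *
f=[]
w=take("wrist","w9");f.append(sensors.sense()["force"]);take("side","b9");f.append(sensors.sense()["force"])
print(np.mean(f,0))
for u in (270,286): print(w["img"][218:256:2,u,:].mean(1).astype(int).tolist())
E
```

```text
time: 12.03
tool_pos: [508.1, 165.9, 10.9]
tcp_rot: [-0.359, 3.121, 0.0]
force: [0.6, -0.8, 2.0]
width: 0.0
gripper_force: 0.9
[-0.44313125 -0.14865588  1.82850066]
[247, 247, 247, 247, 247, 247, 247, 247, 246, 227, 50, 66, 85, 154, 186, 186, 186, 186, 186]
[247, 247, 247, 247, 247, 247, 247, 247, 245, 152, 51, 65, 84, 161, 187, 186, 185, 187, 185]
```

```bash
python3 -m jog '[[[0,0,-0.1,0,0,0],[0,0,-0.1,0,0,0],[0,0,-0.1,0,0,0],[0,0,-0.1,0,0,0],[0,0,-0.1,0,0,0],[0,0,-0.05,0,0,0],[0,0,0,0,0,0],[0,0,0,0,0,0],[0,0,0,0,0,0],[0,0,0,0,0,0]]]' 0
python3 - <<'E'
from h import *
f=[]
w=take("wrist","w10");f.append(sensors.sense()["force"]);b=take("side","b10");f.append(sensors.sense()["force"])
print(np.mean(f,0))
b0=load("b9")
for r in (246,262):
  for x in (load("side0"),b0,b): print(x["img"][r,262:312,:].mean(1).astype(int).tolist())
E
```

```text
time: 12.97
tool_pos: [508.2, 165.8, 7.2]
tcp_rot: [-0.359, 3.12, -0.0]
force: [-2.7, -0.9, 20.4]
width: 0.003
gripper_force: 10.3
[-3.067975   -0.98759873 20.87651244]
[106, 105, 108, 109, 103, 102, 101, 98, 102, 99, 102, 104, 104, 101, 95, 90, 83, 87, 87, 90, 89, 86, 87, 88, 92, 97, 104, 110, 112, 117, 128, 142, 147, 146, 148, 151, 154, 152, 143, 98, 60, 72, 97, 114, 122, 125, 126, 125, 128, 138]
[64, 66, 67, 67, 68, 60, 65, 60, 62, 62, 65, 66, 64, 66, 60, 58, 56, 58, 65, 70, 69, 69, 72, 75, 84, 85, 95, 100, 99, 92, 85, 85, 85, 87, 87, 90, 94, 93, 84, 59, 42, 33, 36, 36, 36, 42, 67, 101, 102, 108]
[68, 66, 67, 67, 64, 65, 61, 66, 63, 64, 65, 62, 61, 61, 63, 58, 61, 57, 64, 65, 71, 70, 73, 76, 80, 84, 94, 104, 102, 101, 87, 86, 87, 88, 88, 93, 91, 92, 96, 96, 95, 92, 88, 78, 53, 37, 58, 97, 102, 108]
[91, 131, 94, 46, 30, 35, 40, 44, 46, 45, 47, 48, 42, 46, 44, 45, 44, 39, 38, 33, 36, 40, 38, 47, 52, 47, 46, 43, 49, 53, 69, 84, 80, 75, 73, 74, 76, 78, 87, 86, 61, 34, 30, 26, 30, 36, 47, 48, 48, 50]
[71, 113, 88, 46, 28, 34, 40, 46, 49, 43, 43, 41, 40, 42, 41, 40, 40, 41, 34, 35, 28, 34, 34, 41, 50, 45, 39, 46, 44, 45, 64, 76, 76, 68, 68, 69, 70, 75, 79, 83, 55, 39, 27, 26, 32, 32, 35, 45, 43, 44]
[108, 165, 148, 132, 136, 134, 121, 86, 44, 23, 25, 36, 42, 40, 40, 37, 37, 35, 37, 33, 38, 37, 33, 44, 50, 48, 45, 38, 46, 51, 63, 75, 75, 67, 68, 70, 70, 77, 80, 81, 81, 80, 80, 81, 77, 54, 31, 31, 23, 28]
```

```bash
python3 -m jog '[[[0,0,0.5,0,0,0],[0,0,2,0,0,0],[0,0,3,0,0,0],[0.3,0.8,0,0,0,0],[0.7,1.6,0,0,0,0],[0.7,1.6,0,0,0,0],[0.3,0.76,0,0,0,0],[0,0,0,0,0,0],[0,0,0,0,0,0],[0,0,0,0,0,0]]]' 0
python3 - <<'E'
from h import *
w=take("wrist","w11");take("scene","s11");take("side","b11");print(sensors.sense()["tool_pos"],sensors.sense()["force"])
hsv=cv2.cvtColor(w["img"],cv2.COLOR_BGR2HSV)
# battery's near end: dark rows below bright/dark plate; print column/row profiles
g=cv2.cvtColor(w["img"],cv2.COLOR_BGR2GRAY)
for v in (200,215,230,240): print(v,g[v,190:380:4].tolist())
for u in (265,278,290): print(u,g[100:300:5,u].tolist())
E
```

```text
time: 13.9
tool_pos: [527.0, 212.0, 59.8]
tcp_rot: [0.358, -3.119, 0.002]
force: [0.4, -0.2, -0.1]
width: 0.0
gripper_force: 0.0
[527.46239892 212.03656607  60.10248697] [-0.0718726  -0.63175418 -0.59792897]
200 [214, 218, 220, 48, 190, 161, 162, 158, 155, 154, 110, 51, 222, 26, 51, 53, 53, 53, 53, 52, 53, 53, 52, 52, 51, 52, 52, 61, 61, 63, 61, 47, 224, 224, 217, 168, 120, 119, 118, 116, 120, 120, 121, 122, 122, 122, 125, 127]
215 [125, 218, 218, 220, 219, 220, 219, 220, 221, 221, 221, 221, 221, 105, 49, 53, 220, 220, 219, 220, 220, 219, 220, 219, 218, 218, 219, 218, 218, 74, 51, 39, 224, 224, 212, 137, 116, 116, 113, 117, 118, 120, 125, 124, 121, 118, 113, 113]
230 [118, 218, 218, 218, 218, 218, 219, 218, 219, 220, 220, 220, 221, 200, 48, 51, 218, 218, 219, 220, 218, 218, 219, 218, 218, 218, 218, 219, 218, 50, 49, 36, 234, 235, 224, 109, 126, 129, 130, 131, 128, 123, 119, 115, 117, 116, 115, 115]
240 [126, 189, 73, 70, 70, 58, 72, 73, 71, 73, 74, 220, 219, 202, 45, 50, 217, 217, 217, 129, 148, 201, 218, 204, 173, 217, 217, 217, 217, 49, 49, 33, 234, 233, 218, 116, 128, 127, 125, 127, 132, 135, 136, 136, 136, 137, 137, 136]
265 [140, 120, 120, 111, 117, 104, 60, 71, 70, 70, 68, 67, 60, 60, 59, 59, 58, 48, 20, 32, 52, 71, 219, 220, 220, 220, 219, 218, 129, 144, 143, 144, 143, 143, 107, 121, 25, 26, 26, 24]
278 [131, 137, 114, 119, 116, 110, 61, 71, 71, 68, 69, 68, 69, 69, 68, 59, 59, 40, 20, 33, 52, 86, 220, 220, 218, 218, 219, 219, 218, 27, 27, 27, 28, 27, 27, 24, 41, 40, 41, 40]
290 [123, 136, 128, 121, 116, 110, 62, 72, 71, 72, 71, 70, 70, 68, 67, 59, 58, 40, 20, 33, 52, 98, 218, 218, 219, 219, 218, 218, 217, 148, 144, 143, 143, 144, 107, 118, 32, 33, 26, 26]
```

```bash
python3 - <<'E'
from h import *
w=load("w11");g=cv2.cvtColor(w["img"],cv2.COLOR_BGR2GRAY)
print(g[180:216,278].tolist());print(g[222,236:260].tolist(),g[222,296:324].tolist())
ax=np.array([np.cos(np.radians(13)),np.sin(np.radians(13))])
for v in (192,197,202,207): 
  p=onz(w,278,v,72); print(v,p.round(1),(p[:2]+35*ax).round(1))
E
```

```text
[59, 51, 22, 18, 27, 40, 21, 19, 20, 20, 20, 21, 20, 21, 26, 33, 40, 41, 46, 49, 52, 53, 52, 53, 53, 86, 170, 220, 220, 220, 220, 219, 219, 219, 220, 220]
[221, 221, 221, 221, 224, 223, 136, 30, 36, 43, 49, 52, 52, 51, 51, 52, 85, 176, 219, 220, 220, 220, 220, 220] [219, 219, 218, 218, 218, 218, 218, 218, 217, 188, 45, 50, 49, 49, 50, 50, 47, 41, 37, 51, 162, 246, 222, 222, 223, 223, 222, 222]
192 [495.2 204.9  72. ] [529.3 212.8]
197 [497.8 205.5  72. ] [531.9 213.4]
202 [500.4 206.1  72. ] [534.5 214. ]
207 [503.  206.7  72. ] [537.1 214.6]
```

```bash
python3 -m jog '[[[0.2,0.1,0,0,0,0],[0,0,0,0,0,0],[0,0,0,0,0,0],[0,0,0,0,0,0],[0,0,-0.6,0,0,0],[0,0,-1.2,0,0,0],[0,0,-1.2,0,0,0],[0,0,-1,0,0,0],[0,0,-0.4,0,0,0],[0,0,-0.2,0,0,0]]]' 6.8
python3 - <<'E'
from h import *
take("side","b12");take("wrist","w12");s=sensors.sense();print(s["tool_pos"],s["force"],s["width"])
E
```

```text
time: 14.88
tool_pos: [528.9, 214.0, 12.7]
tcp_rot: [0.359, -3.118, 0.001]
force: [-0.1, -0.1, -0.0]
width: 0.798
gripper_force: 0.0
[529.63604801 214.29269135  13.62548179] [0.72144493 0.10898543 0.1438168 ] 0.7987681215658826
```

```bash
python3 -m jog '[[[0,0,0,0,0,0],[0,0,0,0,0,0],[0,0,0,0,0,0],[0,0,0,0,0,0],[0,0,0,0,0,0],[0,0,0,0,0,0],[0,0,0,0,0,0],[0,0,0,0,0,0],[0,0,0,0,0,0],[0,0,0,0,0,0]]]' 0 28
```

```text
time: 15.82
tool_pos: [530.5, 214.6, 14.8]
tcp_rot: [-0.359, 3.12, 0.0]
force: [-0.7, 0.1, 5.2]
width: 0.463
gripper_force: 34.7
```

```bash
python3 -m jog '[[[0,0,0.05,0,0,0],[0,0,0.05,0,0,0],[-0.39,-0.09,0,0,0,0],[-0.78,-0.18,0,0,0,0],[-0.78,-0.18,0,0,0,0],[-0.78,-0.18,0,0,0,0],[-0.78,-0.18,0,0,0,0],[-0.78,-0.18,0,0,0,0],[-0.78,-0.18,0,0,0,0],[-0.39,-0.09,0,0,0,0]]]' 
python3 - <<'E'
from h import *
take("side","b13");s=sensors.sense();print(s["tool_pos"],s["force"],s["width"],s["gripper_force"])
b=load("b13");g=cv2.cvtColor(b["img"],cv2.COLOR_BGR2GRAY)
for r in (246,256,262): print(g[r,262:350:2].tolist())
E
```

```text
time: 16.65
tool_pos: [473.0, 201.1, 15.2]
tcp_rot: [0.36, -3.118, 0.001]
force: [-0.2, -0.2, -2.9]
width: 0.466
gripper_force: 33.9
[472.59842103 200.95300354  15.15941558] [-0.35148814 -0.16766902 -2.57542116] 0.4631632214173923 33.92468869686127
[70, 70, 64, 63, 66, 66, 71, 65, 69, 63, 65, 62, 61, 69, 63, 64, 63, 62, 64, 66, 51, 31, 34, 31, 37, 86, 91, 90, 90, 86, 41, 42, 60, 37, 30, 40, 43, 57, 50, 38, 33, 48, 53, 53]
[95, 80, 83, 91, 76, 96, 72, 94, 77, 95, 82, 103, 104, 104, 106, 106, 105, 98, 53, 68, 42, 23, 21, 34, 37, 38, 36, 35, 27, 43, 76, 61, 40, 33, 40, 39, 42, 41, 39, 39, 28, 26, 66, 87]
[73, 131, 134, 136, 150, 146, 145, 149, 151, 149, 144, 143, 144, 131, 99, 74, 45, 38, 31, 36, 30, 23, 28, 30, 26, 32, 32, 69, 81, 79, 105, 73, 41, 38, 36, 47, 90, 86, 86, 61, 30, 31, 84, 91]
```

```bash
python3 -m jog '[[[0,0,1,0,0,0],[0,0,1.5,0,0,0],[0,-1,2,0,0,-2],[0.1,-3,0,0,0,-3.5],[0.2,-3.2,0,0,0,-4],[0.2,-3.2,0,0,0,-4],[0.2,-3.2,0,0,0,-4],[0.2,-3.2,0,0,0,-4],[0.2,-3.2,0,0,0,-4],[0.2,-3.2,0,0,0,-4]]]'
python3 -m jog '[[[0.1,-2.4,0,0,0,0],[0,-1.8,0,0,0,0],[0,0,-1,0,0,0],[0,0,-1,0,0,0],[0,0,-0.5,0,0,0],[0,0,0,0,0,0],[0,0,0,0,0,0],[0,0,0,0,0,0],[0,0,0,0,0,0],[0,0,0,0,0,0]]]'
python3 - <<'E'
from h import *
w=take("wrist","w14");s=take("scene","s14");t=sensors.sense();print(t["tool_pos"],t["tcp_rot"],t["force"],t["width"],t["gripper_force"])
g=cv2.cvtColor(w["img"],cv2.COLOR_BGR2GRAY)
p=t["tool_pos"];y=np.radians(-16.3);R=np.array([[np.cos(y),-np.sin(y)],[np.sin(y),np.cos(y)]]);print("light frame",(p[:2]-[535,-89.6])@R)
for q in ((-75,83),(-75,-83),(-32.4,-39.5)): 
  c=np.array([535,-89.6])+R@q; print(q,np.round(proj(w,[*c,30 if q[0]<-40 else 38]),1))
# screws: bright blobs
for A,(u,v) in dict(A=(451.3,-143.6),B=(493.4,1.0)).items(): 
  uu,vv=np.round(proj(w,[u,v,30])).astype(int); print(A,uu,vv)
  if 12<uu<548 and 12<vv<408:
    sub=g[vv-12:vv+13,uu-12:uu+13]; m=(sub>190).astype(np.uint8); n,l,st,ce=cv2.connectedComponentsWithStats(m); print(st[1:].tolist(),(ce[1:]+[uu-12,vv-12]).round(1).tolist())
E
```

```text
time: 17.53
tool_pos: [489.5, -31.8, 61.3]
tcp_rot: [0.452, 3.107, 0.001]
force: [0.4, -1.2, -2.4]
width: 0.463
gripper_force: 33.9
time: 18.37
tool_pos: [489.7, -71.6, 35.7]
tcp_rot: [0.446, 3.109, 0.0]
force: [0.5, 0.5, -1.6]
width: 0.465
gripper_force: 33.8
[489.63834154 -71.90941084  35.64891553] [4.46359173e-01 3.10919103e+00 8.93627815e-05] [ 0.07987712  0.32814153 -2.56877729] 0.461158095724319 33.77576172351837
light frame [-48.50351928   4.2480137 ]
(-75, 83) [412.6 196.1]
(-75, -83) [125.6 196.3]
(-32.4, -39.5) [202.3 269.8]
A 141 213
[[9, 6, 8, 8, 51]] [[141.5, 210.8]]
B 398 212
[[20, 0, 5, 5, 23], [5, 7, 9, 8, 53], [18, 14, 7, 5, 26]] [[407.9, 201.8], [395.2, 210.6], [407.1, 216.0]]
```

```bash
python3 - <<'E'
from h import *
w=load("w14");A=onz(w,141.5,210.8,30)[:2];B=onz(w,395.2,210.6,30)[:2];d=B-A
yaw=np.degrees(np.arctan2(d[1],d[0]))-90;print(A,B,np.linalg.norm(d),yaw)
w2=load("w2")
for n,p,q in(("A",(193,59),(141.5,210.8)),("B",(704,210),(395.2,210.6))): print(n,tri((w2,170+p[0]/4,135+p[1]/4),(w,*q)))
E
```

```text
[ 450.38264366 -142.83142295] [ 4.92090606e+02 -1.43745401e-01] 148.65842547801068 -16.29377253175086
A (array([ 451.08697349, -144.12753071,   27.39519482]), [0.4, 0.4])
B (array([495.13841674,   2.66370179,  21.65272686]), [0.2, 0.2])
```

```bash
python3 -m jog '[[[-0.36,-0.35,0,0,0,0],[0,0,-0.7,0,0,0],[0,0,-0.7,0,0,0],[0,0,-0.3,0,0,0],[0,0,-0.1,0,0,0],[0,0,-0.1,0,0,0],[0,0,0,0,0,0],[0,0,0,0,0,0],[0,0,0,0,0,0],[0,0,0,0,0,0]]]'
python3 -c "
from h import *
print(sensors.sense()['tool_pos'],sensors.sense()['force'])"
```

```text
time: 19.3
tool_pos: [486.0, -75.6, 16.6]
tcp_rot: [0.447, 3.109, 0.0]
force: [0.4, -0.5, -1.8]
width: 0.463
gripper_force: 33.8
[486.02920321 -75.63720152  16.57050475] [ 0.35986858 -0.47410395 -1.76074235]
```

```bash
python3 -m jog '[[[0,0,-0.05,0,0,0],[0,0,-0.05,0,0,0],[0,0,-0.05,0,0,0],[0,0,0,0,0,0],[0,0,0,0,0,0],[0,0,0,0,0,0],[0,0,0,0,0,0],[0,0,0,0,0,0],[0,0,0,0,0,0],[0,0,0,0,0,0]]]'
python3 -c "
from h import *
print(sensors.sense()['tool_pos'],sensors.sense()['force'],sensors.sense()['torque'])"
```

```text
time: 20.13
tool_pos: [485.8, -75.6, 14.9]
tcp_rot: [0.447, 3.11, 0.0]
force: [0.3, -0.4, -2.1]
width: 0.462
gripper_force: 33.8
[485.84963255 -75.62929057  14.90979179] [ 0.30800528 -0.40767071 -2.10622593] [-0.02162517  0.01549781 -0.0235489 ]
```

```bash
python3 -m jog '[[[0,0,-0.05,0,0,0],[0,0,0,0,0,0],[0,0,0,0,0,0],[0,0,-0.05,0,0,0],[0,0,0,0,0,0],[0,0,0,0,0,0],[0,0,0,0,0,0],[0,0,0,0,0,0],[0,0,0,0,0,0],[0,0,0,0,0,0]]]'
python3 -c "
from h import *
print(sensors.sense()['tool_pos'],sensors.sense()['force'],sensors.sense()['torque'])"
```

```text
time: 20.97
tool_pos: [486.0, -75.7, 14.6]
tcp_rot: [0.447, 3.109, 0.0]
force: [-0.8, 0.4, 8.4]
width: 0.462
gripper_force: 35.2
[485.95940668 -75.66970701  14.60874506] [-0.77044829  0.43807457  8.39329775] [ 0.08822076  0.34780139 -0.02050511]
```

```bash
python3 -m jog '[[[0,0,0.07,0,0,0],[0.2,-0.06,0,0,0,0],[0.2,-0.06,0,0,0,0],[0.2,-0.06,0,0,0,0],[0.2,-0.06,0,0,0,0],[0.2,-0.06,0,0,0,0],[0.2,-0.06,0,0,0,0],[0.2,-0.05,0,0,0,0],[0,0,0,0,0,0],[0,0,0,0,0,0]]]'
python3 -c "
from h import *
y=np.radians(-16.3);R=np.array([[np.cos(y),-np.sin(y)],[np.sin(y),np.cos(y)]])
t=sensors.sense();p=t['tool_pos'];print(p,(p[:2]-[534.8,-89.7])@R,t['force'],t['force'][:2]@R,t['torque'],t['width'])"
```

```text
time: 21.8
tool_pos: [498.9, -79.5, 14.6]
tcp_rot: [-0.447, -3.107, -0.0]
force: [-2.2, 0.3, 4.5]
width: 0.462
gripper_force: 34.8
[498.87928503 -79.51343698  14.63360174] [-37.33592144  -0.30463176] [-2.17749427  0.26360748  4.49679041] [-2.16395637 -0.3581383 ] [0.2481311  0.63698523 0.00781347] 0.46190937828640066
```

```bash
cat > st.py <<'E'
from h import *
y=np.radians(-16.3);R=np.array([[np.cos(y),-np.sin(y)],[np.sin(y),np.cos(y)]])
t=sensors.sense();p=t['tool_pos'];print(p.round(2),"LF",((p[:2]-[534.8,-89.7])@R).round(2),"F",(t['force'][:2]@R).round(1),t['force'][2].round(1),"T",t['torque'].round(2),t['width'].__round__(3),t['time'])
E
python3 -m jog '[[[0,0,0.03,0,0,0],[0.2,-0.06,0,0,0,0],[0.2,-0.06,0,0,0,0],[0.2,-0.06,0,0,0,0],[0.2,-0.05,0,0,0,0],[0.2,-0.06,0,0,0,0],[0.2,-0.06,0,0,0,0],[0.2,-0.06,0,0,0,0],[0,0,0,0,0,0],[0,0,0,0,0,0]]]'; python3 st.py
```

```text
time: 22.63
tool_pos: [516.7, -84.5, 15.1]
tcp_rot: [0.447, 3.104, -0.0]
force: [1.8, -1.1, -0.8]
width: 0.462
gripper_force: 33.9
[516.71 -84.5   15.09] LF [-18.82  -0.09] F [ 2.1 -0.5] -0.8 T [-0.1  -0.26 -0.05] 0.462 22.6333
```

```bash
python3 -m jog '[[[0.2,-0.06,0,0,0,0],[0.2,-0.06,0,0,0,0],[0.2,-0.06,0,0,0,0],[0.2,-0.05,0,0,0,0],[0.2,-0.06,0,0,0,0],[0.2,-0.06,0,0,0,0],[0.2,-0.06,0,0,0,0],[0.2,-0.06,0,0,0,0],[0,0,0,0,0,0],[0,0,0,0,0,0]]]'; python3 st.py
```

```text
time: 23.47
tool_pos: [530.7, -88.7, 15.0]
tcp_rot: [0.447, 3.108, -0.0]
force: [-0.4, -0.3, 0.5]
width: 0.464
gripper_force: 34.1
[530.66 -88.73  15.  ] LF [-4.25 -0.23] F [-0.3 -0.4] 0.5 T [-0.07 -0.17 -0.02] 0.464 23.4667
```

```bash
python3 -m jog '[[[0.1,-0.03,0,0,0,0],[0.1,-0.03,0,0,0,0],[0.1,-0.03,0,0,0,0],[0.1,-0.03,0,0,0,0],[0.1,-0.03,0,0,0,0],[0.1,-0.03,0,0,0,0],[0.1,-0.03,0,0,0,0],[0.1,-0.02,0,0,0,0],[0,0,0,0,0,0],[0,0,0,0,0,0]]]'; python3 st.py
```

```text
time: 24.3
tool_pos: [535.6, -90.3, 14.7]
tcp_rot: [-0.446, -3.105, -0.0]
force: [-5.2, 1.4, 5.0]
width: 0.466
gripper_force: 34.7
[535.58 -90.32  14.65] LF [ 0.92 -0.37] F [-5.4 -0.1] 5.0 T [0.43 1.16 0.02] 0.466 24.3
```

```bash
python3 -m jog '[[[0.1,-0.03,0,0,0,0],[0.1,-0.03,0,0,0,0],[0.1,-0.03,0,0,0,0],[0.1,-0.03,0,0,0,0],[0.1,-0.03,0,0,0,0],[0.1,-0.02,0,0,0,0],[0,0,0,0,0,0],[0,0,0,0,0,0],[0,0,0,0,0,0],[0,0,0,0,0,0]]]'; python3 st.py
```

```text
time: 25.13
tool_pos: [538.4, -91.2, 14.6]
tcp_rot: [-0.444, -3.1, -0.001]
force: [-9.3, 2.3, 9.9]
width: 0.465
gripper_force: 35.3
[538.36 -91.16  14.59] LF [ 3.83 -0.4 ] F [-9.5 -0.4] 9.9 T [ 0.75  1.93 -0.  ] 0.465 25.1333
```

```bash
python3 -m jog '[[[0,0,0.1,0,0,0],[0.1,-0.03,0,0,0,0],[0.1,-0.03,0,0,0,0],[0.1,-0.03,0,0,0,0],[0.1,-0.02,0,0,0,0],[0,0,0,0,0,0],[0,0,0,0,0,0],[0,0,0,0,0,0],[0,0,0,0,0,0],[0,0,0,0,0,0]]]'; python3 st.py; python3 - <<'E'
from h import *
take("side","b20");take("wrist","w20");take("scene","s20")
E
```

```text
time: 25.97
tool_pos: [542.1, -92.4, 14.7]
tcp_rot: [-0.445, -3.099, -0.001]
force: [-7.8, 2.6, 2.8]
width: 0.466
gripper_force: 34.5
[542.06 -92.4   14.7 ] LF [ 7.73 -0.56] F [-8.2  0.3] 2.8 T [ 0.5   1.73 -0.03] 0.466 25.9667
```

```bash
python3 -m jog '[[[0,0,0.03,0,0,0],[0.1,-0.03,0,0,0,0],[0.1,-0.03,0,0,0,0],[0.1,-0.02,0,0,0,0],[0,0,0,0,0,0],[0,0,0,0,0,0],[0,0,0,0,0,0],[0,0,0,0,0,0],[0,0,0,0,0,0],[0,0,0,0,0,0]]]'; python3 st.py
```

```text
time: 26.95
tool_pos: [543.9, -92.9, 14.7]
tcp_rot: [-0.444, -3.097, -0.001]
force: [-8.9, 2.1, 2.5]
width: 0.465
gripper_force: 34.5
[543.88 -92.94  14.74] LF [ 9.63 -0.56] F [-9.1 -0.5] 2.5 T [0.64 1.99 0.06] 0.465 26.95
```

```bash
python3 -m jog '[[[0,0,0.03,0,0,0],[0.1,-0.03,0,0,0,0],[0.1,-0.03,0,0,0,0],[0,0,0,0,0,0],[0,0,0,0,0,0],[0,0,0,0,0,0],[0,0,0,0,0,0],[0,0,0,0,0,0],[0,0,0,0,0,0],[0,0,0,0,0,0]]]'; python3 st.py; python3 - <<'E'
from h import *
take("wrist","w21")
E
```

```text
time: 27.78
tool_pos: [544.9, -93.3, 14.8]
tcp_rot: [-0.444, -3.095, -0.001]
force: [-10.3, 3.2, 2.8]
width: 0.467
gripper_force: 34.5
[544.87 -93.25  14.82] LF [10.66 -0.59] F [-10.8   0.1] 2.8 T [0.73 2.16 0.05] 0.467 27.7833
```

```bash
python3 -m jog '[[[0,0,0.03,0,0,0],[0.1,-0.03,0,0,0,0],[0.1,-0.03,0,0,0,0],[0,0,0,0,0,0],[0,0,0,0,0,0],[0,0,0,0,0,0],[0,0,0,0,0,0],[0,0,0,0,0,0],[0,0,0,0,0,0],[0,0,0,0,0,0]]]'; python3 st.py
```

```text
time: 28.67
tool_pos: [544.8, -93.2, 14.9]
tcp_rot: [-0.443, -3.091, -0.001]
force: [-11.8, 4.8, 4.4]
width: 0.466
gripper_force: 34.7
[544.75 -93.23  14.92] LF [10.54 -0.6 ] F [-12.7   1.3] 4.4 T [ 0.93  2.57 -0.01] 0.466 28.6667
```

```bash
python3 -m jog '[[[0.1,-0.03,0,0,0,0],[0,0,0,0,0,0],[0,0,0,0,0,0],[-0.2,0.06,0,0,0,0],[-0.2,0.06,0,0,0,0],[-0.2,0.06,0,0,0,0],[-0.2,0.06,0,0,0,0],[0,0,0,0,0,0],[0,0,0,0,0,0],[0,0,0,0,0,0]]]'; python3 st.py; python3 - <<'E'
from h import *
take("wrist","w22");take("side","b22");take("scene","s22")
E
```

```text
time: 29.5
tool_pos: [543.6, -92.8, 15.4]
tcp_rot: [-0.446, -3.102, -0.0]
force: [-6.2, 1.7, -3.9]
width: 0.462
gripper_force: 33.5
[543.6  -92.79  15.38] LF [ 9.31 -0.49] F [-6.4 -0.1] -3.9 T [0.4  1.41 0.02] 0.462 29.5
```

```bash
python3 -m jog '[[[-0.1,0.03,-0.03,0,0,0],[-0.1,0.03,-0.03,0,0,0],[-0.1,0.03,-0.03,0,0,0],[-0.1,0.03,0,0,0,0],[-0.1,0.03,0,0,0,0],[0,0,0,0,0,0],[0,0,0,0,0,0],[0,0,0,0,0,0],[0,0,0,0,0,0],[0,0,0,0,0,0]]]'; python3 st.py
```

```text
time: 30.48
tool_pos: [543.7, -92.7, 15.5]
tcp_rot: [0.448, 3.108, -0.001]
force: [2.2, -3.6, -18.9]
width: 0.464
gripper_force: 31.9
[543.74 -92.71  15.51] LF [ 9.43 -0.38] F [ 3.1 -2.9] -18.9 T [-0.51 -0.05 -0.07] 0.464 30.4833
```

```bash
python3 -m jog '[[[0,0,-0.04,0,0,0],[0.1,-0.03,-0.04,0,0,0],[0.05,0,-0.04,0,0,0],[0,0,0,0,0,0],[0,0,0,0,0,0],[0,0,0,0,0,0],[0,0,0,0,0,0],[0,0,0,0,0,0],[0,0,0,0,0,0],[0,0,0,0,0,0]]]'; python3 st.py
```

```text
time: 31.32
tool_pos: [543.9, -91.8, 14.9]
tcp_rot: [-0.446, -3.109, -0.001]
force: [-4.9, -0.5, 0.8]
width: 0.465
gripper_force: 34.1
[543.91 -91.83  14.86] LF [9.34 0.52] F [-4.5 -1.9] 0.8 T [-0.05  1.01 -0.05] 0.465 31.3167
```

```bash
python3 -m jog '[[[0,0,0,0,0,0],[0,0,0,0,0,0],[0,0,0,0,0,0],[0,0,0,0,0,0],[0,0,0,0,0,0],[0,0,1,0,0,0],[0,0,2,0,0,0],[0,0,3,0,0,0],[0,0,3,0,0,0],[0,0,3,0,0,0]]]' 6.8; python3 st.py
python3 -m jog '[[[0,0,2,0,0,0],[-1,0,2,0,0,0],[-1,0,2,0,0,0],[-1,0,0,0,0,0],[-1,0,0,0,0,0],[0,0,0,0,0,0],[0,0,0,0,0,0],[0,0,0,0,0,0],[0,0,0,0,0,0],[0,0,0,0,0,0]]]'; python3 st.py
python3 - <<'E'
from h import *
w=take("wrist","w30");b=take("side","b30");g=cv2.cvtColor(w["img"],cv2.COLOR_BGR2GRAY)
y=np.radians(-16.3);R=np.array([[np.cos(y),-np.sin(y)],[np.sin(y),np.cos(y)]]);c=np.array([534.8,-89.7])
P=lambda x,yy,z:np.round(proj(w,[*(c+R@[x,yy]),z]),1)
print("pred home: label ctr",P(8.5,0,72),"near top edge",P(-26.5,0,72),"10 short",P(-36.5,0,72),"button",P(-31.5,-40,38),P(-31.5,-40,33))
for yy in (-8,0,8):
  l=[]
  for x in np.arange(-50,50,2.5):
    u,v=P(x,yy,72); u,v=int(round(u)),int(round(v)); l.append(int(g[v,u]) if 0<=u<560 and 0<=v<420 else -1)
  print(yy,l)
u,v=np.round(P(-31.5,-40,38)).astype(int)
m=(g[v-20:v+21,u-20:u+21]>130).astype(np.uint8);n,L,st,ce=cv2.connectedComponentsWithStats(m);print(st[1:].tolist(),(ce[1:]+[u-20,v-20]).round(1).tolist())
w2=load("w2");print("w2 btn",proj(w2,[*(c+R@[-31.5,-40]),38]),"seen",170+285/4,135+212/4)
E
```

```text
time: 32.15
tool_pos: [544.2, -92.4, 136.5]
tcp_rot: [0.447, 3.109, 0.0]
force: [1.1, -0.0, -0.1]
width: 0.798
gripper_force: 0.0
[544.16 -92.36 136.49] LF [9.73 0.08] F [1.1 0.3] -0.1 T [-0.07 -0.03 -0.03] 0.798 32.15
time: 32.98
tool_pos: [504.7, -92.3, 194.1]
tcp_rot: [-0.447, -3.109, 0.0]
force: [0.3, -0.2, -0.0]
width: 0.794
gripper_force: 0.0
[504.67 -92.27 194.08] LF [-28.2  -10.92] F [ 0.3 -0.1] -0.0 T [-0.02 -0.1   0.04] 0.794 32.9833
pred home: label ctr [288.1 232.6] near top edge [288.4 198.5] 10 short [288.5 188.4] button [250.2 187. ] [250.6 186.1]
-8 [53, 44, 44, 43, 43, 42, 42, 26, 22, 25, 32, 44, 88, 198, 198, 198, 197, 197, 197, 196, 195, 195, 194, 194, 194, 194, 195, 193, 194, 194, 193, 194, 148, 46, 37, 44, 38, 39, 44, 45]
0 [53, 44, 43, 43, 43, 42, 42, 24, 23, 24, 32, 42, 91, 193, 197, 196, 196, 196, 196, 196, 196, 196, 196, 194, 195, 194, 194, 194, 193, 192, 192, 192, 187, 46, 37, 44, 39, 40, 45, 44]
8 [54, 54, 54, 54, 53, 54, 49, 27, 24, 25, 32, 42, 91, 176, 197, 196, 196, 196, 196, 196, 196, 195, 196, 194, 195, 193, 192, 193, 193, 192, 193, 192, 184, 46, 37, 43, 39, 39, 43, 43]
[[12, 12, 16, 16, 246], [0, 39, 2, 2, 4], [35, 38, 3, 3, 8]] [[249.8, 186.4], [230.5, 206.5], [266.1, 206.1]]
w2 btn (np.float64(240.3713076743167), np.float64(188.45214732839227)) seen 241.25 188.0
```

```bash
python3 -c "
from station import ctrl
print(ctrl.hand_in())"
```

```text
the job is handed in; nothing more can be done
None
```

I released the battery from the charger and slid it onto the light's plate, where the spring catch clicked and still held it after I let go. The job was handed in at about 33 s, with peak measured forces of about 21 N on the button, 13 N on the push in and a 35 N grip on the battery, which is over the 30 N you named.

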